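# Put the spice jar back and turn the salt to the front

## Robot

A 6-joint arm with a two-finger parallel gripper is mounted at the origin on a cart in front of the work surface, level with it; the furniture and walls round the work are solid. World frame = base frame: x ahead of the robot, y to its left, z up, the work surface at z = 0. Lengths are in mm, angles in degrees, forces in N, time in s.
With the tool pointing down it reaches from about 300 to 850 mm from the base axis. Payload 4.2 kg.
Tool frame: the origin (TCP) lies between the finger pads; the fingertips stand 14 mm ahead of it and the grasp point (between the pads) lies 5 mm behind it; z points along the fingers, y is the line along which they close (so a half turn about z gives the same grasp; the last joint's range is limited). The gripper opens to 91 mm and grips with 3 to 60 N. Pads are 32 mm wide; open, the fingers measure 118 mm over their backs; the gripper's body (76 mm by 178 mm) begins 60 mm behind the grasp point.
Start: joints at [-64.63, 18.312, 89.639, -0, 72.044, -1.146], TCP at [256.717, -514.527, 227.976] pointing down, gripper open.
Joint ranges: [-177.97, 177.97], [-48.28, 115.42], [12.27, 149.76], [-77.06, 257.06], [2.81, 150.46], [-146.56, 146.56]. Speed limits (degrees/s): [147.25, 147.25, 180, 180, 180, 180].

## Interface

Orientations are given as [roll, pitch, yaw] about the fixed x, y, z axes, in that order (R = Rz(yaw) Ry(pitch) Rx(roll)).
In Python, from workcell import * gives the robot as it stands. The module is installed in compiled form; this text tells all that it offers.
- The arm moves only by the tool send_rows, never from a script. Its argument "deltas" is a list of rows, each a list of 2 entries, a list of its own where there are three numbers: the shift along the tool's x, y, z normalised to -1 to 1, where 1 is 0.5 m, then the turn, a rotation vector about the tool's x, y, z normalised to -1 to 1, where 1 is 0.5 rad. A call has 1 to 10 rows; each row shifts and turns the commanded pose from where the row before left it, along the tool's axes as they then stand; what a row does not reach is not made up. A row lasts 1/10 s, in which the tool goes at most 50 mm and 8.59 degrees, less where a joint would pass 70% of its speed; a pose out of reach is approached as far as the arm can. A call with a number of a shift or a turn outside -1 to 1 is refused whole. A call with a gripper value outside its range is refused whole. "grip" is the closure, from 0 (fully open) to 1 (shut), set as the call begins (left out, the last holds). The fingers move at their own pace and stop on an object; "grip_force" is the grip in N (left out, the last holds). Time passes only in rows, so rows that do not move let the fingers close. It gives the time, the measured TCP pose, the force, the opening and the grip force at its end, in the units of the state.
- state(): the state, without advancing time (a new reading comes with each control period).
- grab_frame(name): name is "scene" or "top" or "wrist"; returns the picture (384x512x3 uint8, red, green, blue); there is no depth.
- calibration(name): a dict with "mtx" (3x3 intrinsics, pixels), "D" ([k1, k2, p1, p2, k3] as OpenCV has them; the pictures are not rectified), "R" (3x3) and "t" (3): a world point X has camera coordinates R X + t. Camera axes: x right, y down, z forward; pixel columns grow to the right and rows downward; lengths in mm; the calibration is good to about 2 mm. A picture is of the moment at which its call begins: read the wrist's pose just before it. calibration takes no time and is no camera call; for the wrist camera it gives the pose at the moment of the call.
- job_done(): hands the job in; it is judged then, once.
Trained networks look in the newest picture that a camera, given by its name, has taken for a name from the list of things; names that differ only in an ending like _2 or _b are one class to them, and where a whole thing is asked for, a point or a joint stands for the part that bears it (a point fixed in the world has none). Each returns a list of dicts, best first, with "p" (0 to 1); they miss things now and then, are a little off and sometimes report something else, mostly with a low value. They report only what shows in the picture. A call takes as long as a camera call.
- trace(camera, label): "pixels" (384x512 bool, what is visible of it) and "bbox" ([left, top, width, height] in pixels, round what is visible of it).
The state is a dict: "time_s": time; "qpos": joint angles; "qvel": joint speeds; "effort": joint torques, N m; "ee_pos": TCP position; "ee_rot": TCP orientation; "force": force on the tool from outside, world axes, zero at the start; "torque": the same for the moment, N m; "gripper_width": finger opening in mm; "gripper_force": force on a finger pad.
Only numpy, scipy, OpenCV 4.12 (cv2) and the standard library are available. Lean on these libraries where they do the work, as an engineer would, in place of code of your own. Each camera call takes 0.05 s, during which the arm holds its last target. There are 200 camera calls.

## Task

Put the spice jar that stands on the worktop to the left of the spice carousel back in the empty place of the carousel, setting it down rather than dropping it. Then turn the carousel, with all its jars standing in their places, until the salt shaker faces straight to the front edge of the worktop, and finish while still holding the carousel still by its knob, so that I can lift the salt out with one hand. Leave the mug, the onion and the garlic where they are.

Things in the scene. Friction and masses are not known exactly. Their poses are not given: they have to be found in the camera images.
- carousel_base: fixed foot of the spice carousel, a dark steel dish 150 mm in diameter under the tray; does not turn or move. Origin on the turning axis at worktop height (z up); its x axis always points straight away from the front edge of the worktop (world x), so 'front' is its -x side.
- carousel: turning part: round wooden tray 256 mm in diameter, top 26 mm above the worktop, thin steel column and a knob on top. Turns without end either way about its z (up) through its origin (on the axis, worktop height); bearing friction about 0.03 N m stops it. Five equal places 72 degrees apart, centres 88 mm from the axis, at 180 (the empty one), 252, 324, 36 and 108 degrees from its x axis.
- empty_place (a point): centre of the empty place, on the tray's top (26 mm above the worktop, 88 mm from the axis, on the carousel's own -x side); turns with the carousel; roughly at the front at the start. Each place is a level steel wire ring, 54 mm inside diameter, 4 mm wire, 36 mm above the tray; a jar is lowered through it to stand on the tray.
- knob (a point): centre of the round wooden turning knob on the axis, 40 mm in diameter, from 152 to 188 mm above the worktop; this point is 169 mm up. The tops of the spice jars on the tray stand 132 mm, of the salt shaker 116 mm above the worktop.
- spice_a: upright glass spice jar with a red screw cap and a paper label, 45 mm in diameter, 106 mm tall (cap 45 mm across, from 85 to 106 mm up); origin at the centre of its underside, z up; 0.11 kg. The one that stands by itself on the worktop left of the carousel; it belongs in the empty place.
- salt_shaker: salt shaker in one of the carousel's places: clear glass waisted body with white salt, domed grey top, no label; 44 mm in diameter, 90 mm tall, shorter than the spice jars; origin at the centre of its underside, z up. Stands loose in its ring.
- spice_b: upright glass spice jar with a red screw cap and a paper label, 45 mm in diameter, 106 mm tall (cap 45 mm across, from 85 to 106 mm up); origin at the centre of its underside, z up; 0.11 kg. In one of the carousel's places.
- spice_c: upright glass spice jar with a red screw cap and a paper label, 45 mm in diameter, 106 mm tall (cap 45 mm across, from 85 to 106 mm up); origin at the centre of its underside, z up; 0.11 kg. In one of the carousel's places.
- spice_d: upright glass spice jar with a red screw cap and a paper label, 45 mm in diameter, 106 mm tall (cap 45 mm across, from 85 to 106 mm up); origin at the centre of its underside, z up; 0.11 kg. In one of the carousel's places.
- mug: white mug with a dark band, 81 mm across, 116 mm with handle, 94 mm tall, right of the carousel; leave it alone. Origin at the centre of its underside.
- onion: red onion, 65 mm across, 71 mm tall, on the left behind the spice jar; leave it alone. Origin at its underside.
- garlic: head of garlic, 50 mm across, 51 mm tall, on the left behind the spice jar; leave it alone. Origin at its underside.

How it is judged:
By the outcome, as a careful person would: the job done as asked, in the order asked, and still so for the second after the job is handed in, while the arm keeps its last pose, push and grip.
It also fails if it takes over 64 s, if anything falls off the work surface, if the arm or the gripper's body presses on something with over 40 N, if the wrist force passes 120 N, or if a joint passes its speed limit or range.

## Working session

There is one attempt and no reset: what is moved stays moved. The work goes in short steps, Python scripts to look and compute and a tool call to move; the robot and the scene stay as the last step left them, time stands still between calls to the robot, and variables do not carry over. Pictures are saved under pics/ and viewed, at most 10 in all, crops included, and the job is handed in when it is done.

Besides the shell and the picture viewer there is one more tool, called after "Call:" in YAML: its name, and indented under it one key for each argument. send_rows: Moves the arm, as the interface text tells. Scaled input: -1 to 1 covers 0.5 m each way for a shift and 0.5 rad each way for a turn. Its arguments: {"type":"object","properties":{"deltas":{"type":"array","items":{"type":"array"}},"grip":{"type":"number"},"grip_force":{"type":"number"}},"required":["deltas"]}

```bash
mkdir -p pics; python3 - <<'E'
from workcell import *
import cv2,numpy as np
s=state();print({k:np.round(s[k],2) for k in s})
ims=[]
for n in("scene","top"):
    im=grab_frame(n)[:,:,::-1].copy();c=calibration(n);print(n,np.round(c["mtx"],1).tolist(),np.round(c["D"],3),np.round(-np.array(c["R"]).T@c["t"]),np.round(c["R"],2).tolist())
    for l in("spice_a","salt_shaker","carousel","knob","empty_place","mug","onion","garlic"):
        for d in trace(n,l)[:6]:
            print(n,l,round(d["p"],2),d["bbox"])
    cv2.imwrite(f"pics/{n}0.png",cv2.resize(im,(800,600)))
E
```

```text
{'time_s': np.float64(0.0), 'qpos': array([-64.63,  18.35,  89.71,  -0.  ,  72.04,  -1.15]), 'qvel': array([ 0.  ,  0.18,  0.04, -0.03, -0.  ,  0.07]), 'effort': array([ -0.  , -41.25, -23.2 ,   0.07,   0.05,  -0.  ]), 'ee_pos': array([ 256.51, -514.09,  227.1 ]), 'ee_rot': array([-179.9 ,   -0.  ,   26.52]), 'force': array([ 0.22, -0.48, -0.38]), 'torque': array([-0.02, -0.01,  0.03]), 'gripper_force': np.float64(0.0), 'gripper_width': np.float64(91.28)}
scene [[464.5, 0.0, 256.6], [0.0, 464.5, 196.2], [0.0, 0.0, 1.0]] [0.03 0.   0.   0.   0.  ] [-289.  562. 1379.] [[-0.57, -0.82, -0.0], [-0.64, 0.45, -0.62], [0.51, -0.35, -0.79]]
scene spice_a 0.87 [292.7, 174.2, 10.7, 24.0]
scene spice_a 0.83 [247.2, 188.4, 8.1, 27.8]
scene spice_a 0.63 [201.1, 236.4, 14.8, 29.1]
scene salt_shaker 0.63 [278.7, 162.9, 2.5, 22.0]
scene carousel 0.86 [238.2, 163.6, 69.4, 61.9]
scene empty_place 0.72 [235.7, 164.5, 70.9, 62.2]
scene mug 0.28 [239.8, 165.5, 67.4, 62.2]
scene onion 0.66 [235.5, 162.3, 69.1, 64.4]
scene onion 0.64 [123.2, 244.3, 18.7, 19.3]
top [[364.0, 0.0, 252.9], [0.0, 364.0, 192.7], [0.0, 0.0, 1.0]] [-0.011  0.     0.     0.     0.   ] [ 397.   13. 1157.] [[0.03, -1.0, -0.01], [-0.99, -0.03, -0.11], [0.11, 0.01, -0.99]]
top spice_a 0.55 [177.4, 201.9, 17.4, 14.9]
top spice_a 0.51 [273.9, 141.0, 18.2, 20.6]
top spice_a 0.48 [309.0, 192.6, 20.9, 12.8]
top spice_a 0.47 [257.3, 171.9, 14.7, 21.2]
top salt_shaker 0.51 [308.3, 156.6, 15.2, 16.1]
top salt_shaker 0.41 [274.5, 144.2, 19.1, 19.4]
top carousel 0.87 [253.6, 145.2, 79.0, 81.2]
top knob 0.61 [252.0, 146.6, 80.6, 81.6]
top empty_place 0.93 [253.3, 146.4, 77.1, 78.0]
top mug 0.74 [353.3, 173.6, 41.2, 29.0]
top onion 0.63 [118.8, 146.7, 16.9, 19.6]
top garlic 0.67 [161.4, 163.0, 13.5, 16.6]
```

```bash
python3 - <<'E'
from workcell import *
import cv2
a=grab_frame("top")[:,:,::-1][110:260,100:410]
b=grab_frame("scene")[:,:,::-1][130:290,100:330]
cv2.imwrite("pics/a.png",cv2.vconcat([cv2.resize(a,(600,290),interpolation=3),cv2.resize(b,(600,310))]))
E
```

```text
(no output)
```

View pics/a.png

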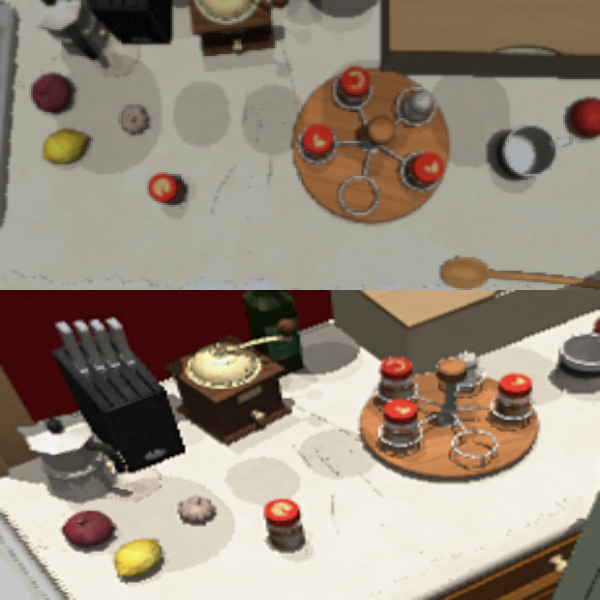

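```bash
cat > h.py <<'E'
from workcell import *
import cv2,numpy as np
from scipy.spatial.transform import Rotation as Ro
def ray(c,uv):
    p=cv2.undistortPoints(np.array([[uv]],float),np.array(c["mtx"]),np.array(c["D"]))[0,0]
    R=np.array(c["R"]);d=R.T@np.r_[p,1];return -R.T@np.array(c["t"]),d/np.linalg.norm(d)
def onz(c,uv,z):
    o,d=ray(c,uv);return o+d*(z-o[2])/d[2]
def proj(c,X):
    return cv2.projectPoints(np.array(X,float).reshape(-1,1,3),cv2.Rodrigues(np.array(c["R"]))[0],np.array(c["t"],float),np.array(c["mtx"]),np.array(c["D"]))[0][:,0]
def tri(rays):
    A=0;b=0
    for o,d in rays:
        P=np.eye(3)-np.outer(d,d);A=A+P;b=b+P@o
    return np.linalg.solve(A,b)
def move(xyz,yaw):
    "tool-frame shift (mm) and yaw turn needed, tool pointing down"
    s=state();R=Ro.from_euler("xyz",s["ee_rot"],degrees=True);D=R.inv()*Ro.from_euler("xyz",[180,0,yaw],degrees=True)
    sh=R.inv().apply(np.array(xyz)-s["ee_pos"])
    print("pos",np.round(s["ee_pos"],1),np.round(s["ee_rot"],2),"t",round(s["time_s"],2),"F",np.round(s["force"],1),"w",round(float(s["gripper_width"]),1))
    print("shift mm",np.round(sh,1),"norm",np.round(sh/500,4),"turn norm",np.round(D.as_rotvec()/.5,3))
E
python3 - <<'E'
from h import *
c=calibration("top");k=1.9355
for n,u,v,z in(("knob",381,127,188),("ring",357,195,62),("jar",162,187,106),("tray",371,145,26),("salt",418,102,116),("front",300,283,0),("cabinet",380,75,0)):
    print(n,np.round(onz(c,(100+u/k,110+v/k),z)))
w=calibration("wrist");R=Ro.from_euler("xyz",state()["ee_rot"],degrees=True).as_matrix()
print("cam in tool",np.round(R.T@(-np.array(w["R"]).T@w["t"]-state()["ee_pos"])),np.round(np.array(w["R"])@R,2).tolist(),w["mtx"])
move([380,130,300],0)
E
```

```text
knob [555. -91. 188.]
ring [468. -69.  62.]
jar [469. 227. 106.]
tray [552. -93.  26.]
salt [ 606. -154.  116.]
front [327.  17.   0.]
cabinet [ 674. -108.    0.]
cam in tool [  67.   -0. -157.] [[-0.0, 1.0, -0.0], [-0.97, -0.0, -0.24], [-0.24, 0.0, 0.97]] [[286.24492107   0.         254.43544789]
 [  0.         286.24492107 191.0140232 ]
 [  0.           0.           1.        ]]
pos [ 256.7 -514.5  228. ] [179.99   0.    26.52] t 1.0 F [-0.4  0.  -0.1] w 91.5
shift mm [ 398.1 -521.7  -72.1] norm [ 0.7961 -1.0434 -0.1442] turn norm [ 0.    -0.     0.926]
```

Call:
send_rows:
  deltas:
    - [[0.07, -0.06, -0.02], [0, 0, 0]]
    - [[0.07, -0.06, -0.02], [0, 0, 0]]
    - [[0.07, -0.06, -0.02], [0, 0, 0]]
    - [[0.07, -0.06, -0.02], [0, 0, 0]]
    - [[0.07, -0.06, -0.02], [0, 0, 0]]
    - [[0.07, -0.06, -0.02], [0, 0, 0]]
    - [[0.07, -0.06, -0.02], [0, 0, 0]]
    - [[0.07, -0.06, -0.02], [0, 0, 0]]
    - [[0.07, -0.06, -0.02], [0, 0, 0]]
    - [[0.07, -0.06, -0.02], [0, 0, 0]]
  grip: 0

```text
time_s: 2.0
ee_pos: [436.3, -88.0, 328.7]
ee_rot: [180.0, -0.0, 26.5]
force: [0.8, -0.0, -0.8]
gripper_width: 91.1
gripper_force: 0.0
```

Call:
send_rows:
  deltas:
    - [[0, 0, 0], [0, 0, 0.23]]
    - [[0, 0, 0], [0, 0, 0.23]]
    - [[0, 0, 0], [0, 0, 0.23]]
    - [[0, 0, 0], [0, 0, 0.236]]
    - [[0, 0, 0], [0, 0, 0]]
    - [[0, 0, 0], [0, 0, 0]]

```text
time_s: 2.6
ee_pos: [435.9, -89.8, 328.0]
ee_rot: [180.0, -0.0, 0.1]
force: [-0.1, 0.5, 0.4]
gripper_width: 91.2
gripper_force: 0.0
```

```bash
python3 - <<'E'
from h import *
move([440,-90,330],0)
c=calibration("wrist");im=grab_frame("wrist")[:,:,::-1]
cv2.imwrite("pics/w1.png",cv2.resize(im,(800,600)));np.savez("w1",im=im,**{k:c[k] for k in c})
for l in("spice_a","salt_shaker","knob","empty_place"):
    for d in trace("wrist",l)[:5]:
        b=d["bbox"];print(l,round(d["p"],2),b)
E
```

```text
pos [435.9 -89.8 328. ] [ 1.8e+02 -1.0e-02  1.3e-01] t 2.6 F [-0.1  0.5  0.4] w 91.2
shift mm [ 4.1  0.2 -2. ] norm [ 0.0082  0.0005 -0.004 ] turn norm [ 0.    -0.     0.004]
spice_a 0.79 [206.8, 1.8, 36.6, 47.3]
spice_a 0.77 [162.2, 67.3, 46.6, 41.6]
spice_a 0.76 [286.6, 98.3, 48.3, 40.8]
spice_a 0.75 [7.9, 130.6, 74.2, 32.1]
salt_shaker 0.68 [288.5, 18.4, 33.7, 45.1]
knob 0.62 [176.8, 0.0, 160.7, 172.7]
empty_place 0.68 [173.1, 0.0, 168.0, 172.4]
empty_place 0.54 [0.0, 56.7, 29.4, 36.3]
```

View pics/w1.png

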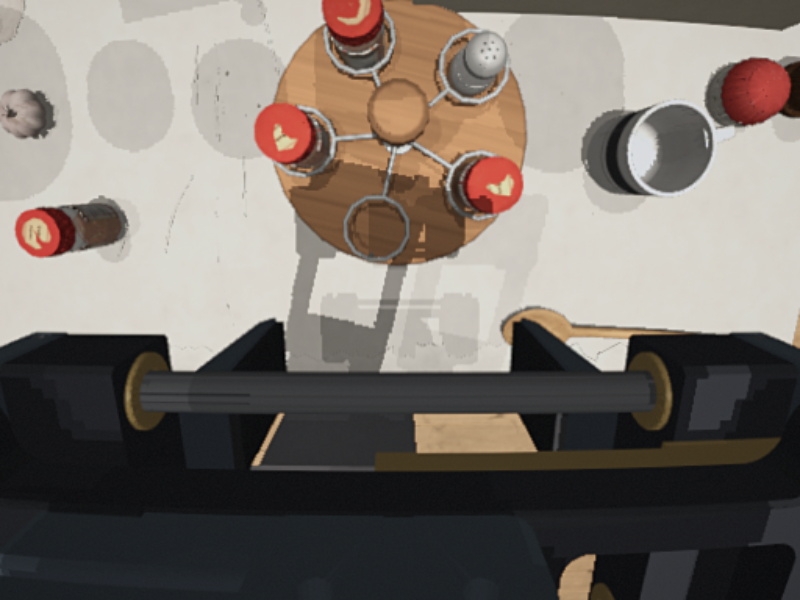

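Call:
send_rows:
  deltas:
    - [[-0.014, -0.084, 0.026], [0, 0, 0]]
    - [[-0.014, -0.084, 0.026], [0, 0, 0]]
    - [[-0.014, -0.084, 0.026], [0, 0, 0]]
    - [[-0.014, -0.084, 0.026], [0, 0, 0]]
    - [[-0.014, -0.084, 0.026], [0, 0, 0]]
    - [[0, 0, 0], [0, 0, 0]]
    - [[0, 0, 0], [0, 0, 0]]

```text
time_s: 3.55
ee_pos: [400.8, 120.6, 262.8]
ee_rot: [180.0, 0.0, 0.2]
force: [-0.0, -0.0, 0.2]
gripper_width: 91.4
gripper_force: 0.0
```

```bash
python3 - <<'E'
from h import *
move([400,120,260],0)
c=calibration("wrist");im=grab_frame("wrist")[:,:,::-1]
cv2.imwrite("pics/w2.png",cv2.resize(im,(800,600)));np.savez("w2",im=im,**{k:c[k] for k in c})
for l in("spice_a","salt_shaker"):
    for d in trace("wrist",l)[:5]:
        b=d["bbox"];print(l,round(d["p"],2),b)
E
```

```text
pos [400.8 120.6 262.8] [1.7995e+02 2.0000e-02 1.6000e-01] t 3.55 F [-0.  -0.   0.2] w 91.4
shift mm [-0.8  0.6  2.8] norm [-0.0016  0.0012  0.0056] turn norm [0.002 0.001 0.006]
spice_a 0.94 [448.5, 67.0, 63.5, 50.8]
spice_a 0.79 [336.7, 14.8, 69.3, 65.7]
spice_a 0.67 [381.9, 0.0, 26.5, 10.2]
spice_a 0.65 [131.1, 101.0, 64.0, 40.7]
```

View pics/w2.png

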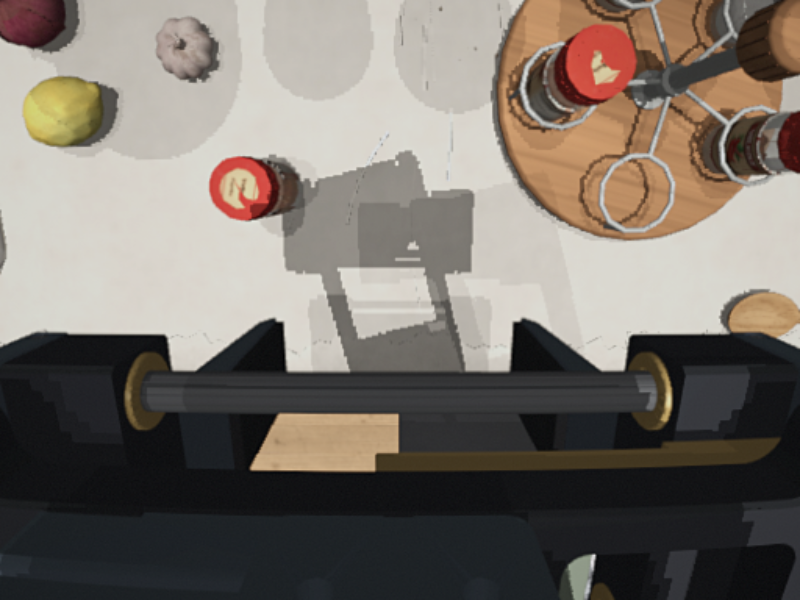

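```bash
python3 - <<'E'
from h import *
s=1.5625
C=[dict(np.load(f"w{i}.npz")) for i in(1,2)]
for n,a,b in(("ring",(377,228),(637,192)),("jar",(38,232),(240,188)),("capleft",(284,133),(603,62))):
    X=tri([ray(c,np.array(p)/s) for c,p in zip(C,(a,b))])
    r=[np.round((proj(c,X)[0]*s-p),1) for c,p in zip(C,(a,b))];print(n,np.round(X,1),*r)
print("jar z106",onz(C[0],(38/s,232/s),106),onz(C[1],(240/s,188/s),106))
print("ring z62",onz(C[0],(377/s,228/s),62),onz(C[1],(637/s,192/s),62))
print("knob z188",onz(C[0],(398/s,111/s),188))
for p in((485,52),(492,186),(352,12),(284,133)):
    print(onz(C[0],np.array(p)/s,116 if p[1]==52 else 132))
# overlay model fit from w1 & w2 points
from scipy.optimize import least_squares
obs=[(0,62,180,(377,228)),(1,62,180,(637,192)),(0,62,36-360+72*0,(360,41)),(0,62,324,(474,66)),(0,62,108,(300,140)),(0,62,252,(484,181))]
def pt(q,a,z,r=88):
    t=np.radians(a+q[2]);return [q[0]+r*np.cos(t),q[1]+r*np.sin(t),z]
f=lambda q:np.r_[np.concatenate([proj(C[i],pt(q,a,z))[0]*s-p for i,z,a,p in obs]),proj(C[0],[q[0],q[1],188])[0]*s-(398,111)]
r=least_squares(f,[553,-92,-14],loss="soft_l1");print(r.x,np.round(r.fun,1),pt(r.x,180,62))
E
```

```text
ring [466.6 -71.   61.6] [-0.  -0.3] [0.  0.4]
jar [468.5 230.  102.2] [0.1 0.3] [-0.1 -0.4]
capleft [544.2  -4.3 131.1] [-0.1 -0.3] [0.  0.4]
jar z106 [469.06747538 226.92238215 106.        ] [468.24629848 228.67754389 106.        ]
ring z62 [466.34234391 -71.09651622  62.        ] [466.92464479 -70.73814094  62.        ]
knob z188 [550.34837305 -90.32978629 188.        ]
[ 605.61389604 -156.86248827  116.        ]
[ 504.92379266 -163.00705243  132.        ]
[627.92877738 -57.20671226 132.        ]
[543.90526451  -4.55174859 132.        ]
[551.7937027  -90.88110588 -13.19296889] [-0.3  0.2 -0.   1.  -0.8 -4.7  0.2 -0.5  1.4  1.6 -4.2  3.9  0.9 -2.4] [np.float64(466.11629393188747), np.float64(-70.7967431549538), 62]
```

Call:
send_rows:
  deltas:
    - [[0.034, -0.054, 0.0414], [0, 0, 0]]
    - [[0.034, -0.054, 0.0414], [0, 0, 0]]
    - [[0.034, -0.054, 0.0414], [0, 0, 0]]
    - [[0.034, -0.054, 0.0414], [0, 0, 0]]
    - [[0, 0, 0], [0, 0, 0]]
    - [[0, 0, 0], [0, 0, 0]]
    - [[0, 0, 0], [0, 0, 0]]

```text
time_s: 4.4
ee_pos: [469.3, 226.9, 181.0]
ee_rot: [-180.0, -0.1, -0.1]
force: [0.1, 0.6, 0.7]
gripper_width: 91.1
gripper_force: 0.0
```

```bash
python3 - <<'E'
from h import *
move([468.5,228.5,89],0)
c=calibration("wrist");im=grab_frame("wrist")[:,:,::-1]
cv2.imwrite("pics/w3.png",cv2.resize(im,(800,600)))
for d in trace("wrist","spice_a")[:3]: print(round(d["p"],2),d["bbox"])
print(proj(c,[[468.5,228.5,106],[468.5,206,106],[468.5,251,106],[491,228.5,106],[446,228.5,106]])*1.5625)
E
```

```text
pos [469.3 226.9 181. ] [-1.8e+02 -6.0e-02 -1.1e-01] t 4.4 F [0.1 0.6 0.7] w 91.1
shift mm [-0.9 -1.6 92. ] norm [-0.0019 -0.0032  0.184 ] turn norm [-0.    -0.002 -0.004]
0.89 [501.6, 13.5, 8.9, 42.4]
0.87 [222.5, 162.4, 55.5, 64.4]
0.64 [447.6, 89.5, 61.6, 55.9]
[[393.94392789 317.36316069]
 [435.60265556 317.24226768]
 [352.29117908 317.46226346]
 [393.76068291 276.40404097]
 [394.12276669 356.47729819]]
```

View pics/w3.png

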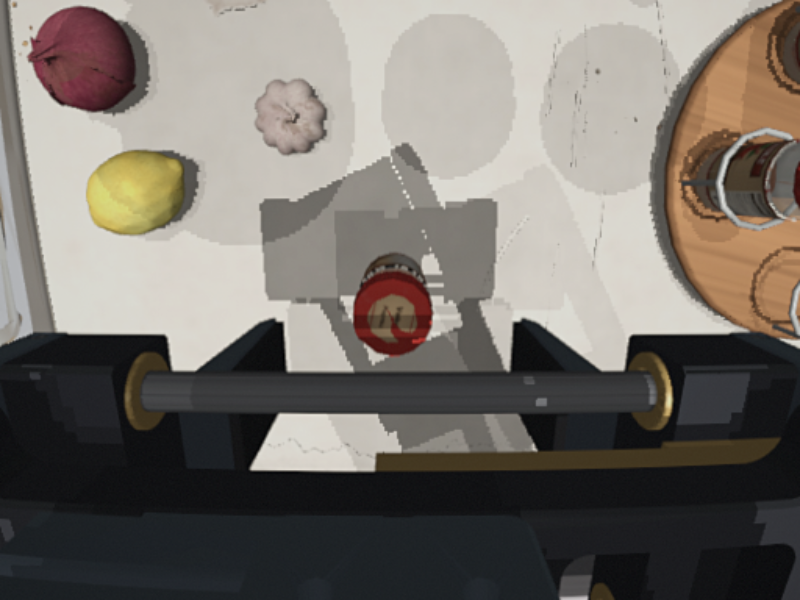

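Call:
send_rows:
  deltas:
    - [[0, -0.004, 0.046], [0, 0, 0]]
    - [[0, 0, 0.046], [0, 0, 0]]
    - [[0, 0, 0.046], [0, 0, 0]]
    - [[0, 0, 0.046], [0, 0, 0]]
    - [[0, 0, 0], [0, 0, 0]]
    - [[0, 0, 0], [0, 0, 0]]

```text
time_s: 5.1
ee_pos: [469.4, 229.9, 89.1]
ee_rot: [-180.0, -0.1, -0.0]
force: [0.4, 0.3, 0.4]
gripper_width: 90.8
gripper_force: 0.0
```

Call:
send_rows:
  deltas:
    - [[0, 0, 0], [0, 0, 0]]
    - [[0, 0, 0], [0, 0, 0]]
    - [[0, 0, 0], [0, 0, 0]]
    - [[0, 0, 0], [0, 0, 0]]
    - [[0, 0, 0], [0, 0, 0]]
    - [[0, 0, 0], [0, 0, 0]]
    - [[0, 0, 0], [0, 0, 0]]
    - [[0, 0, 0], [0, 0, 0]]
  grip: 1
  grip_force: 15

```text
time_s: 5.9
ee_pos: [469.0, 230.1, 88.1]
ee_rot: [180.0, 0.0, -0.0]
force: [0.1, -0.2, -0.5]
gripper_width: 44.2
gripper_force: 15.0
```

Call:
send_rows:
  deltas:
    - [[0, 0, -0.04], [0, 0, 0]]
    - [[0, 0, -0.06], [0, 0, 0]]
    - [[0, 0, -0.06], [0, 0, 0]]
    - [[0, 0, -0.06], [0, 0, 0]]
    - [[0, 0.02, 0], [0, 0, 0]]
    - [[0, 0.04, 0], [0, 0, 0]]
    - [[0, 0.06, 0], [0, 0, 0]]
    - [[0, 0.06, 0], [0, 0, 0]]
    - [[0, 0.06, 0], [0, 0, 0]]
    - [[0, 0.06, 0], [0, 0, 0]]

```text
time_s: 6.9
ee_pos: [467.8, 78.6, 196.7]
ee_rot: [180.0, 0.1, -0.0]
force: [-0.1, -0.1, -0.5]
gripper_width: 44.2
gripper_force: 15.0
```

Call:
send_rows:
  deltas:
    - [[0, 0.06, 0], [0, 0, 0]]
    - [[0, 0.06, 0], [0, 0, 0]]
    - [[0, 0.06, 0], [0, 0, 0]]
    - [[0, 0.06, 0], [0, 0, 0]]
    - [[-0.004, 0.04, 0], [0, 0, 0]]
    - [[0, 0.02, 0], [0, 0, 0]]
    - [[0, 0, 0], [0, 0, 0.23]]
    - [[0, 0, 0], [0, 0, 0.23]]
    - [[0, 0, 0], [0, 0, 0]]
    - [[0, 0, 0], [0, 0, 0]]

```text
time_s: 7.9
ee_pos: [466.6, -69.5, 197.6]
ee_rot: [-180.0, 0.1, -13.0]
force: [0.0, 0.5, -1.5]
gripper_width: 44.5
gripper_force: 15.0
```

```bash
python3 - <<'E'
from h import *
move([466.4,-71,130],-13.2)
c=calibration("wrist");im=grab_frame("wrist")[:,:,::-1]
p=state()["ee_pos"]
print(proj(c,[[466.4,-71,62],p+[0,0,18],[551.5,-90.7,188]])*1.5625)
cv2.imwrite("pics/w4.png",cv2.resize(im,(800,600)))
E
```

```text
pos [466.6 -69.5 197.6] [-1.800e+02  6.000e-02 -1.303e+01] t 7.9 F [ 0.   0.5 -1.5] w 44.5
shift mm [ 0.2  1.5 67.6] norm [0.0004 0.003  0.1352] turn norm [-0.     0.002  0.006]
[[399.05958805 290.36686586]
 [396.67106041 392.15117471]
 [400.8032901  129.26503996]]
```

View pics/w4.png

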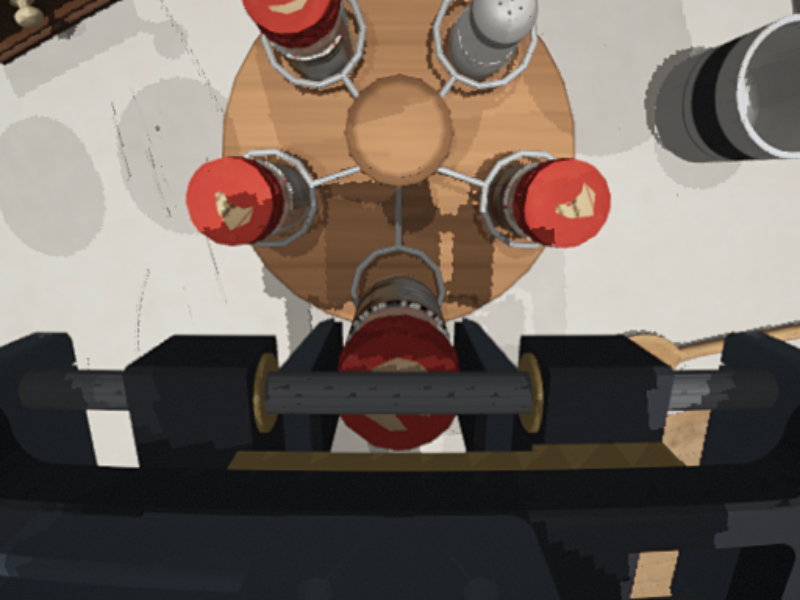

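Call:
send_rows:
  deltas:
    - [[0, 0.002, 0.02], [0, 0, 0]]
    - [[0, 0, 0.03], [0, 0, 0]]
    - [[0, 0, 0.03], [0, 0, 0]]
    - [[0, 0, 0.02], [0, 0, 0]]
    - [[0, 0, 0.014], [0, 0, 0]]
    - [[0, 0, 0], [0, 0, 0]]

```text
time_s: 8.55
ee_pos: [466.1, -70.7, 140.1]
ee_rot: [180.0, 0.1, -13.2]
force: [-0.3, -0.3, -1.1]
gripper_width: 44.0
gripper_force: 15.0
```

Call:
send_rows:
  deltas:
    - [[0, 0, 0.01], [0, 0, 0]]
    - [[0, 0, 0.01], [0, 0, 0]]
    - [[0, 0, 0.01], [0, 0, 0]]
    - [[0, 0, 0.01], [0, 0, 0]]
    - [[0, 0, 0], [0, 0, 0]]
    - [[0, 0, 0], [0, 0, 0]]

```text
time_s: 9.15
ee_pos: [466.7, -70.8, 121.1]
ee_rot: [180.0, 0.0, -13.2]
force: [-0.2, -0.7, -1.4]
gripper_width: 44.5
gripper_force: 15.0
```

Call:
send_rows:
  deltas:
    - [[0, 0, 0.004], [0, 0, 0]]
    - [[0, 0, 0.004], [0, 0, 0]]
    - [[0, 0, 0.002], [0, 0, 0]]
    - [[0, 0, 0], [0, 0, 0]]
    - [[0, 0, 0], [0, 0, 0]]

```text
time_s: 9.65
ee_pos: [466.8, -70.8, 116.2]
ee_rot: [180.0, -0.0, -13.2]
force: [-0.2, -1.2, -1.9]
gripper_width: 44.4
gripper_force: 15.0
```

Call:
send_rows:
  deltas:
    - [[0, 0, 0.002], [0, 0, 0]]
    - [[0, 0, 0], [0, 0, 0]]
    - [[0, 0, 0], [0, 0, 0]]

```text
time_s: 9.95
ee_pos: [466.7, -70.8, 115.1]
ee_rot: [180.0, -0.0, -13.2]
force: [0.5, 0.7, -0.1]
gripper_width: 44.6
gripper_force: 15.0
```

Call:
send_rows:
  deltas:
    - [[0, 0, 0.002], [0, 0, 0]]
    - [[0, 0, 0], [0, 0, 0]]
    - [[0, 0, 0], [0, 0, 0]]

```text
time_s: 10.25
ee_pos: [466.8, -70.8, 114.1]
ee_rot: [180.0, -0.0, -13.2]
force: [0.7, -0.2, -1.5]
gripper_width: 44.0
gripper_force: 15.0
```

```bash
python3 - <<'E'
from h import *
f=[]
for i in range(4): grab_frame("top");f.append(state()["force"])
print(np.mean(f,0),state()["ee_pos"])
E
```

```text
[ 0.11043257  0.28384557 -0.51795518] [466.75292201 -70.82108465 114.13612323]
```

Call:
send_rows:
  deltas:
    - [[0, 0, 0.002], [0, 0, 0]]
    - [[0, 0, 0], [0, 0, 0]]
    - [[0, 0, 0], [0, 0, 0]]

```text
time_s: 10.75
ee_pos: [467.1, -70.9, 114.1]
ee_rot: [180.0, -0.1, -13.2]
force: [-1.4, -0.9, 5.4]
gripper_width: 43.9
gripper_force: 15.0
```

```bash
python3 - <<'E'
from h import *
f=[]
for i in range(4): grab_frame("top");f.append(state()["force"])
print(np.mean(f,0),state()["ee_pos"])
E
```

```text
[-1.94785966e+00  4.72131888e-03  6.16441242e+00] [467.03116141 -70.88968363 114.10321852]
```

Call:
send_rows:
  deltas:
    - [[0, 0, 0], [0, 0, 0]]
    - [[0, 0, 0], [0, 0, 0]]
    - [[0, 0, 0], [0, 0, 0]]
    - [[0, 0, 0], [0, 0, 0]]
    - [[0, 0, 0], [0, 0, 0]]
  grip: 0.2

```text
time_s: 11.45
ee_pos: [466.7, -70.8, 113.0]
ee_rot: [180.0, 0.0, -13.2]
force: [1.2, -1.2, 0.4]
gripper_width: 72.8
gripper_force: 0.0
```

Call:
send_rows:
  deltas:
    - [[0, 0, -0.02], [0, 0, 0]]
    - [[0, 0, -0.04], [0, 0, 0]]
    - [[0, 0, -0.06], [0, 0, 0]]
    - [[0, 0, -0.06], [0, 0, 0]]
    - [[0, 0, -0.06], [0, 0, 0]]
    - [[0, 0, -0.04], [0, 0, 0]]
    - [[0, 0, 0], [0, 0, 0]]
    - [[0, 0, 0], [0, 0, 0]]

```text
time_s: 12.25
ee_pos: [466.5, -70.8, 253.2]
ee_rot: [180.0, -0.0, -13.2]
force: [-0.5, 0.1, 0.2]
gripper_width: 72.9
gripper_force: 0.0
```

```bash
python3 - <<'E'
from h import *
move([551.5,-90.7,168],-13.2)
print(np.round(state()["qpos"],1))
c=calibration("wrist");im=grab_frame("wrist")[:,:,::-1]
cv2.imwrite("pics/w5.png",cv2.resize(im,(800,600)));np.savez("w5",im=im,**{k:c[k] for k in c})
print(proj(c,[[551.5,-90.7,188],[466.4,-71,132],[466.4,-71,62]])*1.5625)
E
```

```text
pos [466.5 -70.8 253.2] [ 1.7999e+02 -2.0000e-02 -1.3190e+01] t 12.25 F [-0.5  0.1  0.2] w 72.9
shift mm [87.3  0.  85.3] norm [0.1746 0.     0.1705] turn norm [ 0.    -0.001  0.   ]
[-10.    8.   99.8  -0.   72.2  93.2]
[[396.66429989 144.76810186]
 [397.19527669 295.91904169]
 [397.13426083 275.2153143 ]]
```

View pics/w5.png

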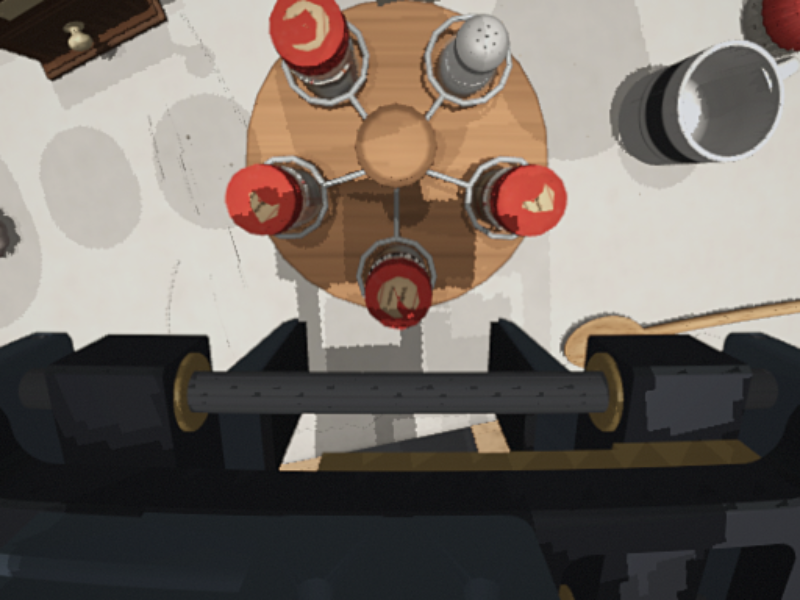

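Call:
send_rows:
  deltas:
    - [[0.058, 0, 0], [0, 0, 0]]
    - [[0.058, 0, 0], [0, 0, 0]]
    - [[0.0586, 0, 0], [0, 0, 0]]
    - [[0, 0, 0], [0, 0, -0.25]]
    - [[0, 0, 0], [0, 0, -0.25]]
    - [[0, 0, 0], [0, 0, -0.25]]
    - [[0, 0, 0], [0, 0, -0.25]]
    - [[0, 0, 0], [0, 0, -0.25]]
    - [[0, 0, 0], [0, 0, -0.25]]
    - [[0, 0, 0], [0, 0, -0.25]]
  grip: 0

```text
time_s: 13.3
ee_pos: [550.9, -90.6, 251.2]
ee_rot: [-179.8, 0.1, 37.2]
force: [0.1, -0.1, 0.1]
gripper_width: 90.9
gripper_force: 0.0
```

Call:
send_rows:
  deltas:
    - [[0, 0, 0], [0, 0, -0.25]]
    - [[0, 0, 0], [0, 0, -0.25]]
    - [[0, 0, 0], [0, 0, -0.25]]
    - [[0, 0, 0], [0, 0, -0.25]]
    - [[0, 0, 0], [0, 0, -0.25]]
    - [[0, 0, 0], [0, 0, -0.25]]
    - [[0, 0, 0], [0, 0, -0.25]]
    - [[0, 0, 0], [0, 0, -0.25]]
    - [[0, 0, 0], [0, 0, -0.25]]
    - [[0, 0, 0], [0, 0, -0.25]]

```text
time_s: 14.3
ee_pos: [550.9, -90.6, 251.2]
ee_rot: [-179.8, -0.1, 108.9]
force: [-0.2, 0.0, 0.1]
gripper_width: 90.9
gripper_force: 0.0
```

Call:
send_rows:
  deltas:
    - [[0, 0, 0], [0, 0, -0.25]]
    - [[0, 0, 0], [0, 0, -0.25]]
    - [[0, 0, 0], [0, 0, -0.25]]
    - [[0, 0, 0], [0, 0, 0]]
    - [[0, 0, 0], [0, 0, 0]]
    - [[0, 0, 0], [0, 0, 0]]

```text
time_s: 14.9
ee_pos: [551.5, -90.7, 252.5]
ee_rot: [-180.0, -0.0, 129.9]
force: [0.1, -0.0, 0.2]
gripper_width: 91.3
gripper_force: 0.0
```

```bash
python3 - <<'E'
from h import *
move([551.5,-90.7,168],130)
print(np.round(state()["qpos"],1))
c=calibration("wrist");im=grab_frame("wrist")[:,:,::-1].copy()
R=[proj(c,[551.5,-90.7,188])[0]]+[proj(c,[551.5+88*np.cos(t),-90.7+88*np.sin(t),62])[0] for t in np.radians(np.array([180,252,324,36,108])-13.2)]
im=cv2.resize(im,(800,600))
for p in R: cv2.drawMarker(im,tuple(np.int32(np.clip(p,-999,999)*1.5625)),(0,255,0),0,12,1)
cv2.imwrite("pics/w6.png",im)
E
```

```text
pos [551.5 -90.7 252.5] [-1.7996e+02 -5.0000e-02  1.2995e+02] t 14.9 F [ 0.1 -0.   0.2] w 91.3
shift mm [-0.1  0.  84.5] norm [-2.00e-04  1.00e-04  1.69e-01] turn norm [-0.002 -0.002 -0.002]
[-10.5  16.1  89.3  -0.   74.7 -50.5]
```

View pics/w6.png

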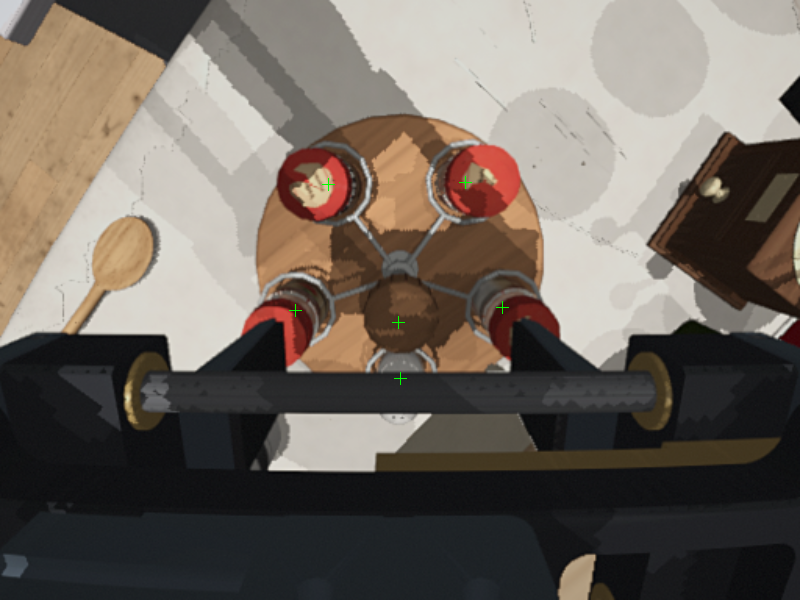

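Call:
send_rows:
  deltas:
    - [[0, 0.002, 0.05], [0, 0, 0]]
    - [[0, 0, 0.05], [0, 0, 0]]
    - [[0, 0, 0.04], [0, 0, 0]]
    - [[0, 0, 0.028], [0, 0, 0]]
    - [[0, 0, 0], [0, 0, 0]]
    - [[0, 0, 0], [0, 0, 0]]

```text
time_s: 15.55
ee_pos: [552.7, -90.1, 169.4]
ee_rot: [180.0, 0.0, 130.0]
force: [0.7, 0.4, -0.2]
gripper_width: 91.5
gripper_force: 0.0
```

Call:
send_rows:
  deltas:
    - [[0, 0, 0], [0, 0, 0]]
    - [[0, 0, 0], [0, 0, 0]]
    - [[0, 0, 0], [0, 0, 0]]
    - [[0, 0, 0], [0, 0, 0]]
    - [[0, 0, 0], [0, 0, 0]]
    - [[0, 0, 0], [0, 0, 0]]
    - [[0, 0, 0], [0, 0, 0]]
    - [[0, 0, 0], [0, 0, 0]]
  grip: 1
  grip_force: 20

```text
time_s: 16.35
ee_pos: [552.6, -90.0, 169.2]
ee_rot: [180.0, 0.0, 130.0]
force: [0.3, 0.2, 0.7]
gripper_width: 39.0
gripper_force: 20.0
```

```bash
python3 - <<'E'
from h import *
move([551.5,-90.7,168],130)
E
```

```text
pos [552.6 -90.  169.2] [1.7999e+02 1.0000e-02 1.3005e+02] t 16.35 F [0.3 0.2 0.7] w 39.0
shift mm [ 0.2 -1.2  1.2] norm [ 0.0004 -0.0025  0.0023] turn norm [0.    0.    0.002]
```

Call:
send_rows:
  deltas:
    - [[0, 0, 0], [0, 0, 0.02]]
    - [[0, 0, 0], [0, 0, 0.04]]
    - [[0, 0, 0], [0, 0, 0.06]]
    - [[0, 0, 0], [0, 0, 0.08]]
    - [[0, 0, 0], [0, 0, 0.1]]
    - [[0, 0, 0], [0, 0, 0.1]]
    - [[0, 0, 0], [0, 0, 0.1]]
    - [[0, 0, 0], [0, 0, 0.1]]
    - [[0, 0, 0], [0, 0, 0.1]]
    - [[0, 0, 0], [0, 0, 0.1]]

```text
time_s: 17.35
ee_pos: [552.4, -90.1, 169.2]
ee_rot: [-180.0, 0.0, 107.0]
force: [-0.4, 0.6, 0.3]
gripper_width: 39.0
gripper_force: 20.0
```

Call:
send_rows:
  deltas:
    - [[0, 0, 0], [0, 0, 0.1]]
    - [[0, 0, 0], [0, 0, 0.1]]
    - [[0, 0, 0], [0, 0, 0.1]]
    - [[0, 0, 0], [0, 0, 0.1]]
    - [[0, 0, 0], [0, 0, 0.1]]
    - [[0, 0, 0], [0, 0, 0.1]]
    - [[0, 0, 0], [0, 0, 0.1]]
    - [[0, 0, 0], [0, 0, 0.1]]
    - [[0, 0, 0], [0, 0, 0.1]]
    - [[0, 0, 0], [0, 0, 0.1]]

```text
time_s: 18.35
ee_pos: [552.2, -90.1, 169.2]
ee_rot: [-180.0, 0.0, 78.3]
force: [-0.6, 0.8, 1.2]
gripper_width: 38.9
gripper_force: 20.0
```

Call:
send_rows:
  deltas:
    - [[0, 0, 0], [0, 0, 0.1]]
    - [[0, 0, 0], [0, 0, 0.1]]
    - [[0, 0, 0], [0, 0, 0.1]]
    - [[0, 0, 0], [0, 0, 0.1]]
    - [[0, 0, 0], [0, 0, 0.1]]
    - [[0, 0, 0], [0, 0, 0.1]]
    - [[0, 0, 0], [0, 0, 0.1]]
    - [[0, 0, 0], [0, 0, 0.1]]
    - [[0, 0, 0], [0, 0, 0.1]]
    - [[0, 0, 0], [0, 0, 0.1]]

```text
time_s: 19.35
ee_pos: [551.9, -90.0, 169.2]
ee_rot: [-179.9, 0.0, 49.7]
force: [-0.8, 0.7, 0.9]
gripper_width: 39.1
gripper_force: 20.0
```

Call:
send_rows:
  deltas:
    - [[0, 0, 0], [0, 0, 0.1]]
    - [[0, 0, 0], [0, 0, 0.1]]
    - [[0, 0, 0], [0, 0, 0.1]]
    - [[0, 0, 0], [0, 0, 0.1]]
    - [[0, 0, 0], [0, 0, 0.1]]
    - [[0, 0, 0], [0, 0, 0.1]]
    - [[0, 0, 0], [0, 0, 0.1]]
    - [[0, 0, 0], [0, 0, 0.1]]
    - [[0, 0, 0], [0, 0, 0.1]]
    - [[0, 0, 0], [0, 0, 0.1]]

```text
time_s: 20.35
ee_pos: [551.8, -89.8, 169.2]
ee_rot: [-179.9, 0.1, 21.0]
force: [-0.8, 1.6, 1.2]
gripper_width: 39.0
gripper_force: 20.0
```

Call:
send_rows:
  deltas:
    - [[0, 0, 0], [0, 0, 0.1]]
    - [[0, 0, 0], [0, 0, 0.1]]
    - [[0, 0, 0], [0, 0, 0.1]]
    - [[0, 0, 0], [0, 0, 0.1]]
    - [[0, 0, 0], [0, 0, 0.08]]
    - [[0, 0, 0], [0, 0, 0.06]]
    - [[0, 0, 0], [0, 0, 0.04]]
    - [[0, 0, 0], [0, 0, 0.02]]
    - [[0, 0, 0], [0, 0, 0]]
    - [[0, 0, 0], [0, 0, 0]]

```text
time_s: 21.35
ee_pos: [551.8, -89.7, 169.1]
ee_rot: [-180.0, 0.1, 4.0]
force: [-3.9, 2.7, 4.4]
gripper_width: 39.1
gripper_force: 20.0
```

```bash
python3 - <<'E'
from h import *
move([552.6,-90,169],-0.75)
yaw=state()["ee_rot"][2]-130.05-13.2
c=calibration("wrist");im=grab_frame("wrist")[:,:,::-1].copy();np.savez("w7",im=im,**{k:c[k] for k in c})
im=cv2.resize(im,(800,600))
T=np.radians(np.arange(0,360,4))
for a in (180,252,324,36,108):
    t=np.radians(a+yaw);X=[[551.5+88*np.cos(t)+29*np.cos(u),-90.7+88*np.sin(t)+29*np.sin(u),62] for u in T]
    for p in proj(c,X)*1.5625:
        if abs(p).max()<800: cv2.circle(im,tuple(np.int32(p)),1,(0,255,0),-1)
cv2.imwrite("pics/w7.png",im[:340])
grab_frame("top")
t=cv2.resize(grab_frame("top")[:,:,::-1][110:260,200:400],(800,600));cv2.imwrite("pics/t7.png",t)
E
```

```text
pos [551.8 -89.7 169.1] [-1.7995e+02  9.0000e-02  3.9900e+00] t 21.35 F [-3.9  2.7  4.4] w 39.1
shift mm [0.8 0.3 0.1] norm [0.0016 0.0006 0.0003] turn norm [-0.001  0.003  0.166]
```

View pics/w7.png

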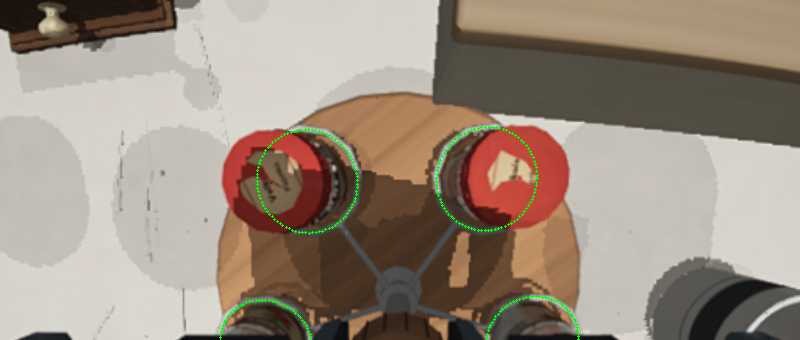

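View pics/t7.png

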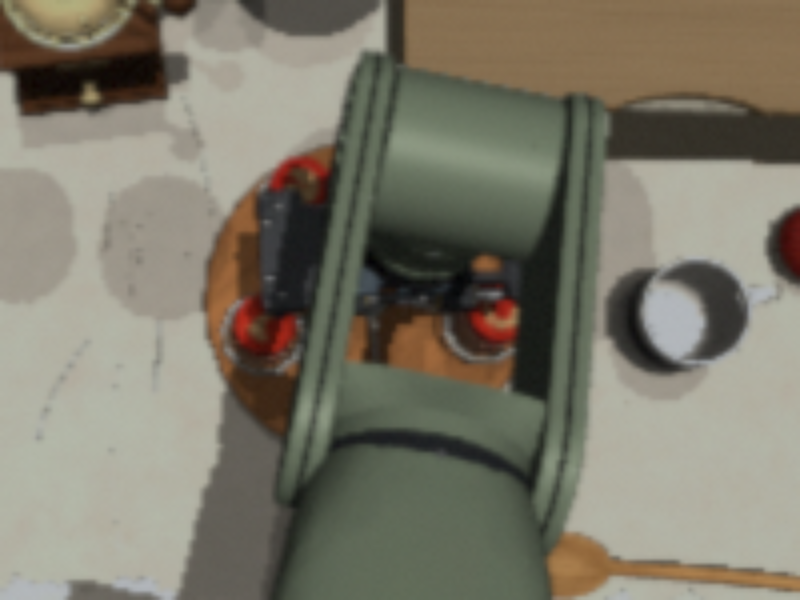

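Call:
send_rows:
  deltas:
    - [[0, 0, 0], [0, 0, 0.02]]
    - [[0, 0, 0], [0, 0, 0.04]]
    - [[0, 0, 0], [0, 0, 0.05]]
    - [[0, 0, 0], [0, 0, 0.04]]
    - [[0, 0, 0], [0, 0, 0.016]]
    - [[0, 0, 0], [0, 0, 0]]
    - [[0, 0, 0], [0, 0, 0]]
    - [[0, 0, 0], [0, 0, 0]]
    - [[0, 0, 0], [0, 0, 0]]
    - [[0, 0, 0], [0, 0, 0]]

```text
time_s: 22.5
ee_pos: [551.8, -89.7, 169.1]
ee_rot: [-180.0, 0.1, -0.8]
force: [-4.3, 3.2, 4.3]
gripper_width: 39.1
gripper_force: 20.0
```

```bash
python3 - <<'E'
from h import *
move([552.6,-90,169],-0.75)
yaw=state()["ee_rot"][2]-130.05-13.2;print(yaw+324)
c=calibration("wrist");w=cv2.resize(grab_frame("wrist")[:,:,::-1],(800,600))
T=np.radians(np.arange(0,360,6))
def draw(c,im,f,o):
  for a in (180,252,324,36,108):
    t=np.radians(a+yaw);X=[[551.5+88*np.cos(t)+27*np.cos(u),-90.7+88*np.sin(t)+27*np.sin(u),62] for u in T]
    for p in (proj(c,X)-o)*f:
        if abs(p).max()<800: cv2.circle(im,tuple(np.int32(p)),1,(0,255,0),-1)
draw(c,w,1.5625,[0,0])
s=cv2.resize(grab_frame("scene")[:,:,::-1][140:240,190:340],(480,320))
for d in trace("scene","salt_shaker")[:2]: print(d["p"],d["bbox"])
draw(calibration("scene"),s,3.2,[190,140])
cv2.imwrite("pics/e.png",cv2.vconcat([w[80:340,160:640],s]))
E
```

```text
pos [551.8 -89.7 169.1] [-1.7996e+02  9.0000e-02 -7.6000e-01] t 22.5 F [-4.3  3.2  4.3] w 39.1
shift mm [0.8 0.3 0.1] norm [0.0016 0.0006 0.0003] turn norm [-0.002  0.003 -0.   ]
179.98719300437992
0.62 [279.7, 197.8, 9.9, 20.6]
```

View pics/e.png

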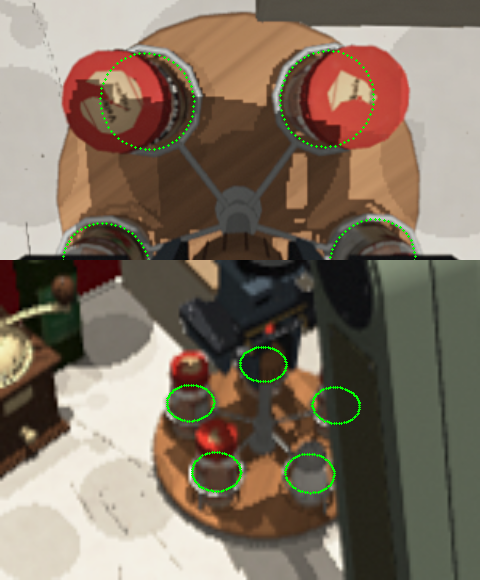

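The salt stands in the front place at about 180°. The model rings match the picture in both views, at wrist-crop pixels (147,100) and (326,98) and at scene-crop pixel (309,473) for the salt. All jars that show are upright, and the grip on the knob is firm.

```bash
python3 -c "
from workcell import *
print(job_done())"
```

```text
the job is handed in; nothing more can be done
None
```

The job is handed in: the spice jar was set down in the empty place, the carousel was turned about 131° until the salt faced the front edge (179.99° by my estimate, with 180° being straight to the front), and the gripper was still holding the knob at 22.5 s of the 64 s allowed.

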